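# Clamp a timber frame corner and hold it true with a carpenter's square

### The job

On the plywood assembly board lies a timber frame corner: the cross rail (plate) along the fence, and the stud that still pivots on its single screw and leans out of square. First squeeze the trigger of the board's clamp fully against its fixed grip and let it go, so that the jaw stays tight and pins the rail against the fence; then pick up the triangular carpenter's square from the table and press it flat into the inside corner until one leg lies flush on the rail and the other has pushed the stud true and lies flush on it. Finish while still gripping the square and pressing it into both faces, the corner at a right angle, and do not disturb the pencil, glue bottle, screwdriver or tape measure.

Things in the scene. Friction and masses are not known exactly. Their poses are not given: they have to be found in the camera images.
- jig: Plywood assembly board fixed on the table, x -140..+145, y -180..+225 mm, 18 mm thick (its top: z = 18). Origin under it on the table; x points from the robot's side to the fence, y along the fence. Hardwood fence on the far edge: face at x = +115 looking to -x, 30 mm high. Clamp bolted on at y = +105: housing x -73..-7, 42 mm high, bar along x to -150, jaw head x +46..+58, y +85..+125
- clamp_grip (a point): Point on the rear face (looking to -x of the board) of the clamp's fixed black pistol grip, 22 mm above the board: one finger bears here. Axes are the board's. The grip is a bar along y, 20 mm thick in x, 8..36 mm above the board, from 64 mm before to 28 mm past this point along y; the trigger is in front of it (+x)
- trigger_face (a point): Point on the front face (looking to +x of the board) of the black trigger lever, across from clamp_grip, 22 mm above the board: the other finger bears here. At rest it is 51 mm in +x from clamp_grip, squeezed home about 31 mm. The lever is 8 mm thick, 11..33 mm above the board; its upright pivot is 60 mm to -y
- clamp_trigger (a joint): Trigger angle in rad: 0 at rest (sprung back), 0.33 squeezed home. Squeezing moves it to the grip (-x of the board) and drives the jaw up to 6.5 mm to +x; the rail is pinned on the fence after 3 mm, then the pad is compressed. The jaw stays by friction when the trigger springs back. A full squeeze takes about 20 N at trigger_face
- clamp_pad: Black rubber pad on the clamp's jaw, 36 mm wide, 4..28 mm above the board, that presses the rail to +x of the board against the fence; its body frame stands at the board's origin (slid with the jaw)
- frame: The loose timber corner as a whole: origin on its underside at the single screw in the half-lap (the stud's pivot). x points across the rail to the fence, y along the rail. Timber is 45 mm wide, 28 mm high, lies flat on the board. At the start the rail lies 0 to 3 mm short of the fence, parallel to it within 0.003 rad
- plate: The cross rail (plate), part of the frame with the same origin and axes: x -22.5..+22.5, y -22.5..+277.5 mm (only half height for y < +27). Its inside face is the plane x = -22.5 mm
- stud: The stud, pivoting on the frame's screw: origin on the pivot, its length along its own -x to x = -202 mm, 45 mm wide; inside face is its plane y = +22.5 mm. Its axes are parallel to the frame's when the corner is square; at the start its free end leans 0.07..0.13 rad to +y, into the corner (angle acute). Turning it takes about 0.3 N m; it stays where it is left
- stud_face (a point): Point on the stud's inside face 110 mm from the pivot, 14 mm above the board, with the stud's axes
- plate_face (a point): Point on the rail's inside face, 100 mm along y from the pivot, 14 mm above the board, with the frame's axes
- square: Aluminium carpenter's square lying flat on the table: an open right triangle of bars 14 mm wide, 20 mm high, legs 150 mm (outside), 0.26 kg. Origin: underside of the middle of its long side (hypotenuse), which runs along its (1, 1) direction; grip it there across the 14 mm, one finger inside the triangle. Seated in the corner, its axes are parallel to the frame's
- square_heel (a point): The square's outside right-angle point (tip itself cut off 10 mm), at (+70, -70, +10) mm in the square's frame, with its axes. One leg runs from it along +y, its outside face (x = 0 here, looking to +x) goes on the rail; the other runs along -x, its outside face (y = 0 here, looking to -y) goes on the stud. Seated it is at x = -22.5, y = +22.5 mm in the frame
- pencil: Green pencil, 160 mm long, on the table to the left. Not to be disturbed
- glue_bottle: Dark glass dropper bottle of glue, 34 mm across, 102 mm high, standing beyond the board on the right. Not to be disturbed
- screwdriver: Red-handled screwdriver, 206 mm long, lying on the right. Not to be disturbed
- tape_measure: Yellow pocket tape measure, 62 mm high, on the left. Not to be disturbed

How it is judged (in metres and radians):
On the way, in this order (a step that is already met when the one before it is completed fails the run):
1. the clamp's trigger is squeezed home against its grip (value of joint clamp_trigger above 0.28 rad), for 0.1 s.
2. the trigger is let go and the jaw keeps the rail pinned against the fence (value of joint clamp_trigger below 0.06 rad and contact force between clamp_pad and plate above 5 N), for 0.2 s.
At the end, for the whole second after the job is handed in: Gripped square flat in the corner (0.05 rad), bearing over 1 N on rail and on stud, heel within 3.5 mm of both faces and 10 mm of the board; stud and square true to the rail within 0.02 rad; trigger released, pad over 5 N on the rail, rail on the fence within 2 mm and 0.02 rad (all of step 2 and x of frame in the frame of jig above 0.0905 m and angle between the y axis of frame and the y axis of jig, either way round below 0.02 rad and contact force between square and plate above 1 N and contact force between square and stud above 1 N and angle between the x axis of each of stud, square and the x axis of plate, either way round below 0.02 rad and x of square_heel in the frame of frame above -0.026 m and y of square_heel in the frame of frame below 0.026 m and z of square_heel in the frame of frame below 0.02 m and angle between square's own z axis and vertical below 0.05 rad and linear speed of square below 0.02 m/s and contact force between the fingers and square above 2 N); the arm keeps its last pose, push and grip.
It fails at once if the pencil, glue bottle, screwdriver or tape measure is moved more than 30 mm or the bottle is tipped (distance of any of pencil, glue_bottle, screwdriver, tape_measure from where it was at the start of the episode above 0.03 m or angle between glue_bottle's own z axis and vertical above 0.4 rad).
It also fails if it takes over 64 s, if anything falls off the work surface, if the arm or the gripper's body presses on something with over 40 N, if the wrist force passes 120 N, or if a joint passes its speed limit or range.

### The arm

A 6-joint arm with a two-finger parallel gripper is mounted at the origin on a cart in front of the work surface, level with it; the furniture and walls round the work are solid. World frame = base frame: x ahead of the robot, y to its left, z up, the work surface at z = 0. Lengths are in mm, angles in rad, forces in N, time in s.
With the tool pointing down it reaches from about 325 to 1000 mm from the base axis. Payload 5.1 kg.
Tool frame: the origin (TCP) lies midway between the tips of the shut fingers; the grasp point (between the pads) lies 19 mm behind it; z points along the fingers, y is the line along which they close (so a half turn about z gives the same grasp; the last joint's range is limited). The gripper opens to 85 mm and grips with 20 to 120 N. Pads are 22 mm wide; open, the fingers measure 114 mm over their backs; the gripper's body (76 mm by 85 mm) begins 54 mm behind the grasp point. The pads swing forward as they close: fully open they stand 13 mm farther back than shut.
Start: joints at [1.051, 0.124, 1.65, -0, 1.367, -0.083], TCP at [274.996, 588.95, 231.322] pointing down, gripper open.
Joint ranges: [-2.61, 2.61], [-1.02, 2.33], [0.03, 2.71], [-1.35, 4.49], [0.32, 2.68], [-2.91, 2.91]. Speed limits (rad/s): [2.57, 2.57, 3.14, 3.14, 3.14, 3.14].

### API

Orientations are given as [roll, pitch, yaw] about the fixed x, y, z axes, in that order (R = Rz(yaw) Ry(pitch) Rx(roll)).
In Python, from plant import manip, cams, hand_in gives the robot as it stands.
- The arm moves only by the tool send_rows, never from a script. Its argument "deltas" is a list of rows, each a list of 3 entries, a list of its own where there are three numbers: the turn, a rotation vector about the world's x, y, z in rad, then the shift along the world's x, y, z in mm, then the finger opening in mm, from 0 to 85.4. In form: [[[wx, wy, wz], [x, y, z], grip], ...]. A call has 1 to 20 rows; each row is the pose to reach, as a shift and turn from the pose commanded when the call began; what a row does not reach only later rows make up. A row lasts 1/10 s, in which the tool goes at most 50 mm and 8.59 degrees, less where a joint would pass 70% of its speed; a pose out of reach is approached as far as the arm can. A call with a gripper value outside its range is refused whole. The fingers move at their own pace and stop on an object; "force" is the grip in N (left out, the last holds). Time passes only in rows, so rows that repeat a pose let the fingers close. It gives the time, the measured TCP pose, the force, the opening and the grip force at its end, in the units of the state.
- manip.get_obs(): the state, without advancing time (a new reading comes with each control period).
- cams.camera(name): name is "scene" or "top" or "wrist"; returns a dict with "color" (420x560x3 uint8, red, green, blue), "range_z" (420x560 float32, mm along the optical axis (not along the pixel's ray), 0 where there is no reading), "fx", "fy", "cx", "cy" (pixels), "extrinsics" (4x4, takes a point from camera to world coordinates). Camera axes: x right, y down, z forward; pixel columns grow to the right and rows downward; lengths in mm; the calibration is good to about 2 mm. A picture is of the moment at which its call begins.
- hand_in(): hands the job in; it is judged then, once.
The state is a dict: "time_s": time; "joints": joint angles; "qd": joint speeds; "tau": joint torques, N m; "tcp_pos": TCP position; "tool_rot": TCP orientation; "contact_force": force on the tool from outside, world axes, zero at the start; "moment": the same for the moment, N m; "grip_width": finger opening in mm; "finger_force": force on a finger pad.
Only numpy, scipy, OpenCV 4.12 (cv2) and the standard library are available. Lean on these libraries where they do the work, as an engineer would, in place of code of your own. Each camera call takes 0.05 s, during which the arm holds its last target. There are 200 camera calls.

## Working session

There is one attempt and no reset: what is moved stays moved. The work goes in short steps, Python scripts to look and compute and a tool call to move; the robot and the scene stay as the last step left them, time stands still between calls to the robot, and variables do not carry over. Pictures are saved under pics/ and viewed, at most 10 in all, crops included, and the job is handed in when it is done.

Besides the shell and the picture viewer there is one more tool, called after "Request:" by a JSON object that holds its "fn" and its "kwargs", one argument or row to a line. send_rows: Moves the arm, as the interface text tells. Its arguments: {"type":"object","properties":{"deltas":{"type":"array","items":{"type":"array"}},"force":{"type":"number"}},"required":["deltas"]}

```bash
mkdir -p pics; ls; cat > h.py <<'E'
import numpy as np, cv2
from plant import manip, cams, hand_in
def shot(n,f=None):
    d=cams.camera(n)
    if f: cv2.imwrite('pics/'+f,d['color'][:,:,::-1])
    np.savez('pics/'+n+'.npz',**d)
    return d
def pts(d):
    z=d['range_z'];h,w=z.shape
    u,v=np.meshgrid(np.arange(w),np.arange(h))
    P=np.stack([(u-d['cx'])/d['fx']*z,(v-d['cy'])/d['fy']*z,z,np.ones_like(z)],-1)
    return (P@np.array(d['extrinsics']).T)[...,:3]
E
python3 - <<'E'
from h import *
a=shot('top','top0.png');b=shot('scene','scene0.png')
print(manip.get_obs()); print(a['fx'],a['extrinsics'].round(3))
E
```

```text
pics
{'time_s': 0.1, 'joints': array([ 1.05140411e+00,  1.24480069e-01,  1.65156740e+00, -5.73671832e-06,
        1.36748678e+00, -8.26251823e-02]), 'qd': array([-0.00069421, -0.00120249, -0.00236451, -0.00135601,  0.00079753,
        0.00031151]), 'tau': array([ 5.40553629e-04, -4.24926817e+01, -3.66655433e+01, -1.13484175e-04,
        3.90041605e-03, -2.61195584e-05]), 'tcp_pos': array([274.72127305, 588.47231648, 230.1322164 ]), 'tool_rot': array([-3.13965721e+00, -1.54645304e-04,  2.70482664e+00]), 'contact_force': array([ 0.00295195, -0.15731752,  0.58363396]), 'moment': array([-0.00936918, -0.01090357,  0.04617521]), 'finger_force': 0.0, 'grip_width': 85.69048670351157}
475.4419851689514 [[ 2.200000e-02 -9.870000e-01  1.580000e-01  2.103800e+02]
 [-9.990000e-01 -1.700000e-02  3.400000e-02 -8.108900e+01]
 [-3.100000e-02 -1.590000e-01 -9.870000e-01  1.882769e+03]
 [ 0.000000e+00  0.000000e+00  0.000000e+00  1.000000e+00]]
```

View pics/top0.png

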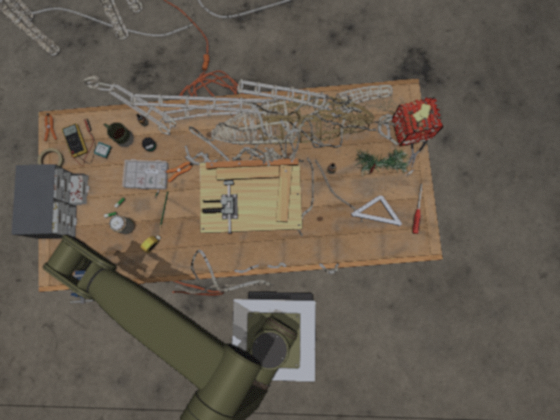

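View pics/scene0.png

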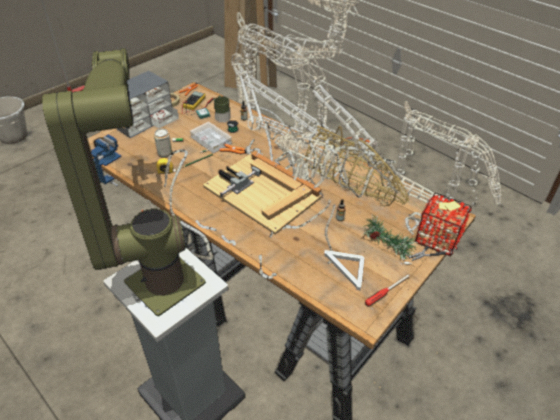

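The top view shows the board at about (200–302, 163–232), the clamp at (228, 205), the leaning stud at (283, 193) and the square at (378, 210). The bottle stands at (332, 168), the screwdriver lies at (418, 215), and the tape measure (150, 243) and pencil (163, 210) are on the left.

```bash
python3 - <<'E'
from h import *
d=dict(np.load('pics/top.npz')); P=pts(d)
hsv=cv2.cvtColor(d['color'],cv2.COLOR_RGB2HSV)
for p in [(215,215),(290,215),(253,172),(283,193),(253,190),(150,243),(332,168),(380,220),(320,220)]: print(p,hsv[p[1],p[0]],P[p[1],p[0]].round())
def rect(m,z0,box):
    k=np.zeros_like(m);x0,y0,x1,y1=box;k[y0:y1,x0:x1]=m[y0:y1,x0:x1]
    v,u=np.nonzero(k)
    E=np.array(d['extrinsics']);r=np.stack([(u-d['cx'])/d['fx'],(v-d['cy'])/d['fy'],np.ones(len(u))],-1)@E[:3,:3].T
    W=E[:3,3]+r*((z0-E[2,3])/r[:,2])[:,None]
    R=cv2.minAreaRect(W[:,:2].astype(np.float32)); return len(u),R,cv2.boxPoints(R).round(1).tolist()
H,S,V=cv2.split(hsv)
print(rect((P[...,2]>10)&(P[...,2]<26)&(H>18)&(H<32),18,(190,150,315,240)))
print(rect((S<60)&(V>150),20,(345,185,410,235)))
E
```

```text
(215, 215) [ 25  70 164] [475. 242.  18.]
(290, 215) [ 23  75 163] [481. -56.  14.]
(253, 172) [ 17  94 162] [648.  94.  38.]
(283, 193) [ 19  91 162] [564. -28.  43.]
(253, 190) [ 19  88 159] [579.  94.  15.]
(150, 243) [ 27 135 160] [356. 486.  50.]
(332, 168) [16 50 66] [ 661. -218.   70.]
(380, 220) [110  15 155] [ 465. -409.   28.]
(320, 220) [ 14 106  96] [ 464. -176.    6.]
(3858, ((570.099365234375, 106.75131225585938), (323.0133972167969, 490.9546813964844), 0.7554327249526978), [[405.3999938964844, 350.1000061035156], [411.79998779296875, -140.8000030517578], [734.7999877929688, -136.60000610351562], [728.4000244140625, 354.29998779296875]])
(285, ((515.6897583007812, -404.442138671875), (186.87704467773438, 95.52633666992188), 79.14466094970703), [[451.20001220703125, -487.20001220703125], [545.0, -505.20001220703125], [580.2000122070312, -321.70001220703125], [486.3999938964844, -303.70001220703125]])
```

Request:
{"fn": "send_rows", "kwargs": {
  "deltas": [
    [[0, 0, -1.13], [245, -390, 120], 85],
    [[0, 0, -1.13], [245, -390, 120], 85],
    [[0, 0, -1.13], [245, -390, 120], 85],
    [[0, 0, -1.13], [245, -390, 120], 85],
    [[0, 0, -1.13], [245, -390, 120], 85],
    [[0, 0, -1.13], [245, -390, 120], 85],
    [[0, 0, -1.13], [245, -390, 120], 85],
    [[0, 0, -1.13], [245, -390, 120], 85],
    [[0, 0, -1.13], [245, -390, 120], 85],
    [[0, 0, -1.13], [245, -390, 120], 85],
    [[0, 0, -1.13], [245, -390, 120], 85],
    [[0, 0, -1.13], [245, -390, 120], 85],
    [[0, 0, -1.13], [245, -390, 120], 85]
  ]
}}

```text
time_s: 1.4
tcp_pos: [519.3, 199.7, 350.5]
tool_rot: [-3.14, 0.0, 1.576]
contact_force: [0.4, 0.0, -0.4]
grip_width: 85.3
finger_force: 0.0
```

```bash
python3 - <<'E'
from h import *
d=shot('wrist','w1.png');print(d['extrinsics'].round(2),d['fx'],d['cx'],d['cy']); shot('top')
P=pts(d);print(P[::60,::80].round().tolist())
E
```

```text
[[ 1.0000e+00  1.0000e-02  0.0000e+00  5.2056e+02]
 [ 1.0000e-02 -9.6000e-01 -2.9000e-01  2.7294e+02]
 [-0.0000e+00  2.9000e-01 -9.6000e-01  4.9461e+02]
 [ 0.0000e+00  0.0000e+00  0.0000e+00  1.0000e+00]] 378.1003067424181 276.8136865124707 209.41557302520343
[[[196.0, 375.0, 2.0], [289.0, 376.0, 2.0], [383.0, 377.0, 1.0], [476.0, 377.0, 3.0], [569.0, 378.0, 2.0], [658.0, 375.0, 17.0], [746.0, 375.0, 22.0]], [[-409.0, 375.0, -860.0], [280.0, 311.0, 1.0], [377.0, 311.0, 2.0], [475.0, 312.0, 1.0], [572.0, 312.0, 2.0], [664.0, 312.0, 19.0], [766.0, 314.0, 2.0]], [[-454.0, 178.0, -866.0], [269.0, 239.0, 1.0], [371.0, 240.0, 1.0], [475.0, 242.0, 20.0], [573.0, 242.0, 18.0], [665.0, 244.0, 39.0], [778.0, 243.0, 2.0]], [[192.0, 173.0, 56.0], [258.0, 161.0, 2.0], [365.0, 162.0, 2.0], [473.0, 167.0, 23.0], [576.0, 167.0, 19.0], [669.0, 175.0, 49.0], [790.0, 165.0, 3.0]], [[133.0, 74.0, 1.0], [111.0, -22.0, -240.0], [357.0, 76.0, 1.0], [471.0, 84.0, 19.0], [579.0, 85.0, 20.0], [676.0, 98.0, 50.0], [755.0, 113.0, 88.0]], [[115.0, -20.0, 3.0], [-277.0, -535.0, -868.0], [478.0, 201.0, 372.0], [470.0, -3.0, 27.0], [583.0, -7.0, 19.0], [563.0, 205.0, 379.0], [754.0, 49.0, 111.0]], [[455.0, 212.0, 419.0], [473.0, 210.0, 417.0], [341.0, -124.0, 1.0], [465.0, -123.0, 1.0], [589.0, -121.0, 3.0], [695.0, -82.0, 50.0], [571.0, 210.0, 416.0]]]
```

View pics/w1.png

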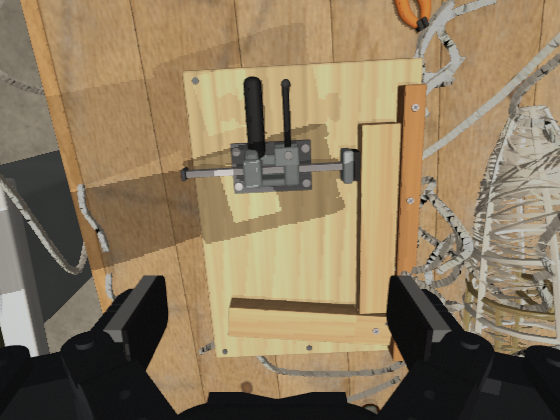

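The wrist view shows the whole board: corners at (184, 72), (422, 58) and (217, 357). The grip bar is at (254, 80–150), the trigger at (287, 80–148), the rail at (380, 125–310) and the stud at (230–390, 300–340).

```bash
python3 - <<'E'
from h import *
d=dict(np.load('pics/wrist.npz')); P=pts(d); E=d['extrinsics']
def ray(u,v,z):
    r=E[:3,:3]@np.array([(u-d['cx'])/d['fx'],(v-d['cy'])/d['fy'],1]); return (E[:3,3]+r*(z-E[2,3])/r[2])[:2].round(1)
A,B,C=ray(184,72,18),ray(422,58,18),ray(217,357,18)
print('corners',A,B,C,np.linalg.norm(A-B),np.linalg.norm(A-C), np.arctan2(*(B-A)[::-1]), np.arctan2(*(C-A)[::-1])+np.pi/2)
hsv=cv2.cvtColor(d['color'],cv2.COLOR_RGB2HSV);V=hsv[...,2]
for n,(x0,x1,y0,y1) in dict(grip=(240,270,76,155),trig=(278,296,76,148)).items():
    for v in range(y0,y1,8):
        u=np.nonzero(V[v,x0:x1]<60)[0]+x0
        if len(u): print(n,v,u.min(),u.max(),ray(u.min(),v,50),ray(u.max(),v,50),P[v,int(u.mean())].round())
# timber top z=46
for n,p in dict(railTL=(363,124),railTR=(400,124),railL2=(358,312),studA=(231,299),studB=(357,303),studC=(229,336)).items(): print(n,ray(*p,46),P[p[1],p[0]].round())
for v in (110,180,250,300): print('fence',v,ray(403,v,48), P[v,395:425:2,2].round())
E
```

```text
corners [409.4 296.8] [689.8 314.2] [ 432.7 -104.7] 280.9393528859921 402.17550895100516 0.061974740572684726 0.05796736358697041
grip 84 244 260 [483.1 283.1] [500.9 283.2] [492. 283.  55.]
grip 92 244 261 [482.9 274.5] [502.  274.7] [492. 275.  55.]
grip 100 245 261 [483.9 265.9] [502. 266.] [493. 266.  57.]
grip 108 245 262 [483.7 257.2] [503.  257.3] [493. 257.  54.]
grip 116 246 262 [484.7 248.3] [503.  248.5] [494. 249.  55.]
grip 124 247 263 [485.7 239.4] [504.1 239.5] [495. 240.  56.]
grip 132 248 264 [486.7 230.3] [505.2 230.5] [496. 231.  55.]
grip 140 248 264 [486.6 221.2] [505.2 221.3] [496. 222.  56.]
grip 148 240 265 [477.1 211.8] [506.3 212. ] [493. 213.  56.]
trig 84 282 289 [525.5 283.3] [533.3 283.4] [530. 283.  52.]
trig 92 282 288 [525.6 274.8] [532.3 274.9] [529. 275.  53.]
trig 100 283 288 [526.8 266.2] [532.5 266.2] [529. 266.  52.]
trig 108 283 288 [526.9 257.5] [532.6 257.5] [529. 258.  54.]
trig 116 284 289 [528.2 248.6] [533.9 248.7] [530. 249.  53.]
trig 124 284 289 [528.3 239.7] [534.  239.7] [531. 240.  53.]
trig 132 284 289 [528.4 230.6] [534.2 230.7] [531. 231.  52.]
trig 140 284 290 [528.5 221.5] [535.5 221.5] [532. 222.  51.]
railTL [620. 240.] [622. 239.  38.]
railTR [662.9 240.3] [662. 240.  48.]
railL2 [631.5  -8.6] [633. -12.  40.]
studA [460.2   9.9] [458.  -2.  26.]
studB [629.2   5.1] [632.  -1.  35.]
studC [455.8 -47.9] [452. -68.  18.]
fence 110 [664.1 256.1] [21. 25. 34. 40. 48. 48. 50. 50. 50. 51. 51. 49. 49. 49. 48.]
fence 180 [672.6 174.5] [48. 48. 46. 47. 49. 51. 49. 51. 50. 49. 51. 48. 50. 44. 46.]
fence 250 [682.1  83.3] [42. 48. 48. 48. 49. 50. 50. 50. 48. 50. 50.  1.  2.  1.  2.]
fence 300 [689.6  11.3] [374. 376. 379. 381. 382. 383. 384. 387. 387. 387. 386. 386. 386. 387.
 386.]
```

Request:
{"fn": "send_rows", "kwargs": {
  "deltas": [
    [[0, 0, 0.053], [-20, 61, -220], 85],
    [[0, 0, 0.053], [-20, 61, -220], 85],
    [[0, 0, 0.053], [-20, 61, -220], 85],
    [[0, 0, 0.053], [-20, 61, -220], 85],
    [[0, 0, 0.053], [-20, 61, -220], 85],
    [[0, 0, 0.053], [-20, 61, -220], 85],
    [[0, 0, 0.053], [-20, 61, -220], 85]
  ]
}}

```text
time_s: 2.2
tcp_pos: [499.7, 260.6, 131.7]
tool_rot: [-3.141, 0.0, 1.629]
contact_force: [0.3, 0.8, 0.9]
grip_width: 84.9
finger_force: 0.0
```

```bash
python3 - <<'E'
from h import *
d=shot('wrist','w2.png');print(manip.get_obs()['tcp_pos'],manip.get_obs()['tool_rot'])
P=pts(d);E=d['extrinsics'];V=d['color'].max(2)
m=(P[...,2]>44)&(P[...,2]<64)&(V<70)
for y in range(200,300,8):
    k=m&(abs(P[...,1]-y)<1.5)
    x=np.sort(P[k][:,0])
    if len(x): 
        g=np.split(x,np.nonzero(np.diff(x)>5)[0]+1); print(y,[(a[0].round(1),a[-1].round(1)) for a in g if len(a)>3])
E
```

```text
[500.9523302  260.6961581  133.35576506] [ 3.13880665e+00 -7.95107997e-04  1.62871541e+00]
200 [(np.float64(480.6), np.float64(482.1)), (np.float64(498.8), np.float64(501.0)), (np.float64(667.1), np.float64(668.3))]
208 [(np.float64(495.8), np.float64(505.8)), (np.float64(526.1), np.float64(526.9)), (np.float64(613.4), np.float64(618.1)), (np.float64(666.7), np.float64(668.0))]
216 [(np.float64(486.0), np.float64(505.3)), (np.float64(526.6), np.float64(537.6)), (np.float64(666.3), np.float64(668.1))]
224 [(np.float64(485.7), np.float64(504.8)), (np.float64(527.9), np.float64(535.9)), (np.float64(665.5), np.float64(666.8))]
232 [(np.float64(485.4), np.float64(504.3)), (np.float64(527.5), np.float64(535.0))]
240 [(np.float64(485.2), np.float64(503.8)), (np.float64(526.9), np.float64(534.8))]
248 [(np.float64(484.8), np.float64(503.4)), (np.float64(526.5), np.float64(533.9)), (np.float64(663.9), np.float64(665.4))]
256 [(np.float64(483.8), np.float64(502.9)), (np.float64(526.0), np.float64(533.9)), (np.float64(664.1), np.float64(664.7))]
264 [(np.float64(483.5), np.float64(502.4)), (np.float64(525.6), np.float64(533.7))]
272 [(np.float64(482.7), np.float64(502.3)), (np.float64(525.1), np.float64(532.9))]
280 [(np.float64(483.0), np.float64(501.4)), (np.float64(524.7), np.float64(533.0))]
288 [(np.float64(483.3), np.float64(500.3)), (np.float64(524.2), np.float64(533.3))]
```

View pics/w2.png

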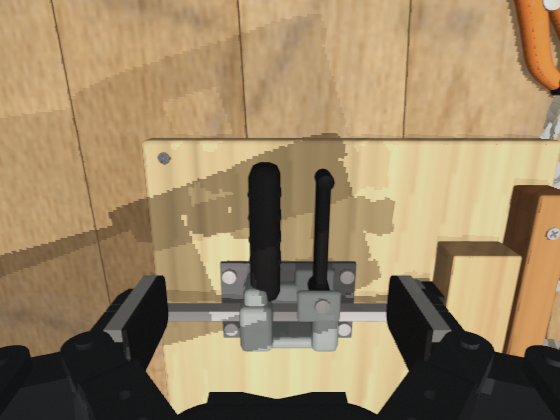

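The fingers straddle the grip (265, 165–290) and the trigger (322, 175–290). I'll go down and squeeze.

Request:
{"fn": "send_rows", "kwargs": {
  "deltas": [
    [[0, 0, 0], [-1, 0, -40], 85],
    [[0, 0, 0], [-1, 0, -70], 85],
    [[0, 0, 0], [-1, 0, -90], 85],
    [[0, 0, 0], [-1, 0, -104], 85],
    [[0, 0, 0], [-1, 0, -104], 85]
  ]
}}

```text
time_s: 2.75
tcp_pos: [499.3, 259.8, 27.4]
tool_rot: [-3.141, 0.0, 1.627]
contact_force: [-0.7, 0.3, -0.5]
grip_width: 85.0
finger_force: 0.0
```

Request:
{"fn": "send_rows", "kwargs": {
  "deltas": [
    [[0, 0, 0], [0, 0, 0], 55],
    [[0, 0, 0], [0, 0, 0], 45],
    [[0, 0, 0], [0, 0, 0], 35],
    [[0, 0, 0], [0, 0, 0], 28],
    [[0, 0, 0], [0, 0, 0], 25],
    [[0, 0, 0], [0, 0, 0], 25],
    [[0, 0, 0], [0, 0, 0], 25],
    [[0, 0, 0], [0, 0, 0], 25],
    [[0, 0, 0], [0, 0, 0], 25],
    [[0, 0, 0], [0, 0, 0], 25]
  ],
  "force": 60
}}

```text
time_s: 3.75
tcp_pos: [498.3, 260.7, 33.4]
tool_rot: [-3.137, 0.001, 1.632]
contact_force: [-19.1, -5.3, 31.6]
grip_width: 32.6
finger_force: 57.9
```

Request:
{"fn": "send_rows", "kwargs": {
  "deltas": [
    [[0, 0, 0], [-1, 0, 3], 25],
    [[0, 0, 0], [-1, 0, 6], 25],
    [[0, 0, 0], [-1, 0, 6], 25],
    [[0, 0, 0], [-1, 0, 6], 25]
  ],
  "force": 70
}}

```text
time_s: 4.15
tcp_pos: [497.8, 260.6, 33.8]
tool_rot: [-3.141, -0.001, 1.629]
contact_force: [-4.5, 3.7, 0.2]
grip_width: 30.8
finger_force: 74.5
```

```bash
python3 - <<'E'
from h import *
d=shot('wrist','w3.png')
P=pts(d);V=d['color'].max(2)
m=(P[...,2]>44)&(P[...,2]<64)&(V<70)
for y in range(216,300,8):
    k=m&(abs(P[...,1]-y)<1.5)
    x=np.sort(P[k][:,0])
    if len(x): 
        g=np.split(x,np.nonzero(np.diff(x)>3)[0]+1); print(y,[(float(a[0].round(1)),float(a[-1].round(1))) for a in g if len(a)>3])
E
```

```text
216 [(485.7, 486.8), (499.1, 505.5)]
224 [(484.9, 504.9), (521.0, 523.6)]
232 [(484.8, 505.2), (517.1, 522.7)]
240 [(484.7, 503.8), (514.2, 517.8)]
248 [(484.2, 503.7), (511.0, 515.7)]
256 [(483.8, 503.2), (507.2, 515.1)]
264 [(470.1, 475.5), (483.3, 514.6)]
272 [(481.9, 509.3), (513.9, 515.9)]
280 [(482.4, 507.3)]
288 [(482.7, 500.8)]
```

The trigger is home (opening 31 mm). I'll release it and lift off.

Request:
{"fn": "send_rows", "kwargs": {
  "deltas": [
    [[0, 0, 0], [0, 0, 0], 45],
    [[0, 0, 0], [1, 0, 0], 60],
    [[0, 0, 0], [1, 0, 0], 85],
    [[0, 0, 0], [1, 0, 0], 85],
    [[0, 0, 0], [1, 0, 0], 85],
    [[0, 0, 0], [1, 0, 0], 85],
    [[0, 0, 0], [1, 0, 0], 85],
    [[0, 0, 0], [1, 0, 0], 85],
    [[0, 0, 0], [1, 0, 40], 85],
    [[0, 0, 0], [1, 0, 90], 85]
  ]
}}

```text
time_s: 5.2
tcp_pos: [496.5, 258.9, 120.9]
tool_rot: [-3.134, 0.002, 1.628]
contact_force: [1.5, -0.1, 0.8]
grip_width: 84.8
finger_force: 0.0
```

Request:
{"fn": "send_rows", "kwargs": {
  "deltas": [
    [[0, 0, 0], [10, -20, 50], 85],
    [[0, 0, 0], [20, -60, 90], 85],
    [[0, 0, 0], [30, -95, 140], 85],
    [[0, 0, 0], [30, -135, 170], 85],
    [[0, 0, 0], [30, -170, 180], 85],
    [[0, 0, 0], [30, -170, 180], 85]
  ]
}}

```text
time_s: 5.8
tcp_pos: [530.5, 86.7, 307.9]
tool_rot: [3.134, 0.001, 1.624]
contact_force: [-1.0, -0.1, 0.1]
grip_width: 84.6
finger_force: 0.0
```

```bash
python3 - <<'E'
from h import *
d=shot('wrist','w4.png');o=manip.get_obs();print(o['tcp_pos'],o['contact_force'])
E
```

```text
[530.05886106  87.4288573  306.4022076 ] [-0.12590707 -0.47438784  1.09925113]
```

View pics/w4.png

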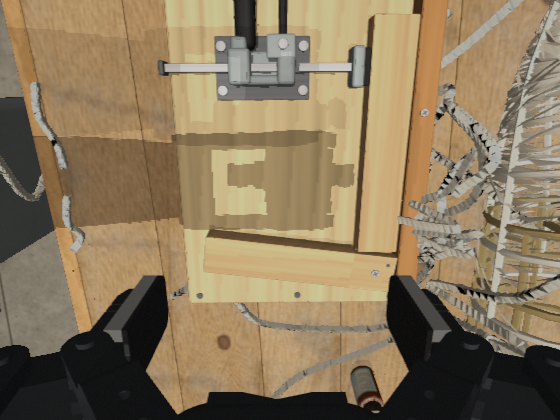

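The rail is tight against the fence with the jaw pad (358, 67) on it, the trigger is back, and the stud's inside face runs from (207, 232) to (395, 255). Next I'll measure both faces at z = 46.

```bash
python3 - <<'E'
from h import *
d=dict(np.load('pics/wrist.npz'));P=pts(d);E=d['extrinsics']
# top edges on z=46 by intersecting pixel rays of mask edge
z=cv2.medianBlur(P[...,2].astype(np.float32),5); m=(z>39)&(z<54)
def ray(u,v,zz):
    u=np.asarray(u,float);v=np.asarray(v,float)
    r=np.stack([(u-d['cx'])/d['fx'],(v-d['cy'])/d['fy'],np.ones_like(u)],-1)@E[:3,:3].T
    return (E[:3,3]+r*((zz-E[2,3])/r[...,2])[...,None])[...,:2]
q=[]
for v in range(95,225,5):
    u=np.nonzero(m[v,330:400])[0]+330; q.append((u[0],v))
q=ray(*np.array(q).T,46)
def fit(q):
    c=np.median(q,0)
    vx,vy,x,y=cv2.fitLine(q.astype(np.float32),cv2.DIST_HUBER,0,0.5,.01,.01).ravel(); return np.array([x,y]),np.array([vx,vy]),np.abs((q-[x,y])@[-vy,vx]).max()
a=fit(q);q2=[]
for u in range(225,345,5):
    v=np.nonzero(m[215:265,u])[0]+215
    if len(v): q2.append((u,v[0]))
b=fit(ray(*np.array(q2).T,46))
print('rail',a,'ang',np.arctan(-a[1][0]/a[1][1]));print('stud',b,'ang',np.arctan(b[1][1]/b[1][0]))
t=np.linalg.solve(np.stack([a[1],-b[1]],1),b[0]-a[0]);print('corner',a[0]+t[0]*a[1]); print('screw',ray(375.5,273,46)); print('fence/rail right', ray([402,408],[200,150],46))
print(q2[0],q2[-1])
# square from top
d=dict(np.load('pics/top.npz'));P=pts(d);print(d['color'][205:225:4,360:400:4].tolist()[0])
E
```

```text
rail (array([625.961  ,  97.72812], dtype=float32), array([ 0.04917314, -0.99879026], dtype=float32), np.float64(0.5474326541594122)) ang 0.049192984
stud (array([545.5284   ,  -4.3011856], dtype=float32), array([ 0.99772453, -0.06742237], dtype=float32), np.float64(0.6904139054881343)) ang -0.06747355
corner [631.2694   -10.095238]
screw [657.9062016 -37.1906611]
fence/rail right [[675.74059601  53.83209785]
 [673.72890261 109.56788807]]
(225, np.int64(236)) (340, np.int64(249))
[[129, 104, 81], [145, 137, 138], [161, 163, 171], [132, 111, 95], [140, 111, 82], [137, 110, 84], [114, 111, 114], [160, 159, 163], [132, 107, 84], [136, 110, 84]]
```

Request:
{"fn": "send_rows", "kwargs": {
  "deltas": [
    [[0, 0, -0.15], [-50, -537, 0], 85],
    [[0, 0, -0.15], [-50, -537, 0], 85],
    [[0, 0, -0.15], [-50, -537, 0], 85],
    [[0, 0, -0.15], [-50, -537, 0], 85],
    [[0, 0, -0.15], [-50, -537, 0], 85],
    [[0, 0, -0.15], [-50, -537, 0], 85],
    [[0, 0, -0.15], [-50, -537, 0], 85],
    [[0, 0, -0.15], [-50, -537, 0], 85],
    [[0, 0, -0.15], [-50, -537, 0], 85],
    [[0, 0, -0.15], [-50, -537, 0], 85],
    [[0, 0, -0.15], [-50, -537, 0], 85],
    [[0, 0, -0.15], [-50, -537, 0], 85],
    [[0, 0, -0.15], [-50, -537, 0], 85]
  ]
}}

```text
time_s: 7.15
tcp_pos: [479.2, -446.4, 301.1]
tool_rot: [-3.139, -0.003, 1.477]
contact_force: [-0.2, 0.4, 0.7]
grip_width: 85.3
finger_force: 0.0
```

```bash
python3 - <<'E'
from h import *
d=shot('wrist','w5.png');o=manip.get_obs();print(o['tcp_pos'],o['tool_rot'],o['joints'])
P=pts(d);c=cv2.cvtColor(d['color'],cv2.COLOR_RGB2HSV)
m=((c[...,1]<50)&(c[...,2]>110)&(P[...,2]<35)&(P[...,2]>8)).astype(np.uint8)
m=cv2.morphologyEx(m,cv2.MORPH_CLOSE,np.ones((5,5)))
cs,h=cv2.findContours(m,cv2.RETR_EXTERNAL,cv2.CHAIN_APPROX_NONE);k=max(cs,key=cv2.contourArea)
a,t=cv2.minEnclosingTriangle(k);t=t.reshape(3,2);print(cv2.contourArea(k),t)
E=d['extrinsics'];r=np.stack([(t[:,0]-d['cx'])/d['fx'],(t[:,1]-d['cy'])/d['fy'],np.ones(3)],-1)@E[:3,:3].T
W=(E[:3,3]+r*((20-E[2,3])/r[:,2])[:,None])[:,:2];print(W)
L=[np.linalg.norm(W[(i+1)%3]-W[(i+2)%3]) for i in range(3)];print(L)
E
```

```text
[ 479.44949641 -445.69240378  301.72473537] [-3.14006600e+00 -2.38897306e-03  1.47861169e+00] [-8.31209853e-01  1.02148421e-01  1.55648161e+00  7.40120372e-04
  1.48570017e+00 -7.39090958e-01]
9559.0 [[ 217.4549   239.65834]
 [ 355.5336   129.75899]
 [ 284.5451  -115.65835]]
[[ 400.28521392 -533.49900244]
 [ 570.04695855 -418.41796244]
 [ 511.22093956 -187.20933386]]
[np.float64(238.57479003266783), np.float64(363.6251776049953), np.float64(205.0919201422903)]
```

View pics/w5.png

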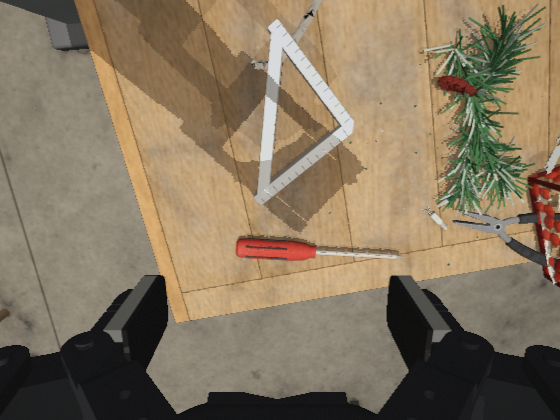

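The picture shows the square with ends at (275, 22) and (260, 200) and its heel at (353, 127). The mask also caught a nearby cable, so I'll restrict it with a polygon.

```bash
python3 - <<'E'
from h import *
d=dict(np.load('pics/wrist.npz'));P=pts(d);c=cv2.cvtColor(d['color'],cv2.COLOR_RGB2HSV)
m=((c[...,1]<50)&(c[...,2]>90)).astype(np.uint8)
poly=np.zeros_like(m);cv2.fillPoly(poly,[np.array([(266,14),(284,14),(362,120),(362,135),(265,210),(250,206)])],1);m*=poly
n,lab,st,_=cv2.connectedComponentsWithStats(m);i=1+st[1:,4].argmax();m=(lab==i).astype(np.uint8)
k=max(cv2.findContours(m,cv2.RETR_EXTERNAL,cv2.CHAIN_APPROX_NONE)[0],key=cv2.contourArea)
a,t=cv2.minEnclosingTriangle(k);t=t.reshape(3,2);print(st[i],t)
E=d['extrinsics'];r=np.stack([(t[:,0]-d['cx'])/d['fx'],(t[:,1]-d['cy'])/d['fy'],np.ones(3)],-1)@E[:3,:3].T
W=(E[:3,3]+r*((20-E[2,3])/r[:,2])[:,None])[:,:2];print(W)
print([np.linalg.norm(W[(i+1)%3]-W[(i+2)%3]) for i in range(3)])
j=np.argmax(W[:,0]);A,B=[W[q] for q in range(3) if q!=j]; h=W[j]; mid=(A+B)/2
u=(A-B)/np.linalg.norm(A-B); u*=np.sign(u[1]); print('hyp ang',np.arctan2(u[1],u[0]),'theta',np.arctan2(u[1],u[0])-np.pi/4,'heel',h,'mid outer',mid)
for g in ((272,100),(266,150)):
  print(P[g[1],g[0]])
E
```

```text
[ 254   19  101  187 5591] [[265.80594  -18.506964]
 [253.01424  211.74377 ]
 [358.36017  127.897   ]]
[[ 485.80745667 -265.28055584]
 [ 446.84194874 -502.37799069]
 [ 573.21408591 -416.68264776]]
[np.float64(152.68794600041966), np.float64(174.82137246944941), np.float64(240.2779732343873)]
hyp ang 1.4079085240612774 theta 0.6225103606638291 heel [ 573.21408591 -416.68264776] mid outer [ 466.32470271 -383.82927326]
[ 481.20484475 -378.50213586   22.8581303 ]
[ 469.39658475 -431.34362019   21.77888857]
```

```bash
python3 - <<'E'
from h import *
d=dict(np.load('pics/wrist.npz'));c=cv2.cvtColor(d['color'],cv2.COLOR_RGB2HSV);E=d['extrinsics']
m=((c[...,1]<50)&(c[...,2]>90)).astype(np.uint8)
poly=np.zeros_like(m);cv2.fillPoly(poly,[np.array([(266,14),(284,14),(362,120),(362,135),(265,210),(250,206)])],1);m*=poly
m=cv2.morphologyEx(m,cv2.MORPH_OPEN,np.ones((3,3)))
def line(rows,f):
    q=np.array([(f(np.nonzero(m[v])[0]),v) for v in rows],float)
    r=np.stack([(q[:,0]-d['cx'])/d['fx'],(q[:,1]-d['cy'])/d['fy'],np.ones(len(q))],-1)@E[:3,:3].T
    W=(E[:3,3]+r*((20-E[2,3])/r[:,2])[:,None])[:,:2].astype(np.float32)
    vx,vy,x,y=cv2.fitLine(W,cv2.DIST_HUBER,0,.3,.01,.01).ravel();return np.array([x,y]),np.array([vx,vy]),np.median(abs((W-[x,y])@[-vy,vx]))
X=lambda a,b:a[0]+np.linalg.solve(np.stack([a[1],-b[1]],1),b[0]-a[0])[0]*a[1]
H=line(list(range(75,190,3)),lambda u:u.min());L1=line(range(40,112,3),lambda u:u.max());L2=line(range(145,192,3),lambda u:u.max())
for l in (H,L1,L2): print(l,np.arctan(l[1][1]/l[1][0]))
A,B,h=X(H,L1),X(H,L2),X(L1,L2);print('ends',A,B,'heel',h,np.linalg.norm(A-h),np.linalg.norm(B-h),np.linalg.norm(A-B),'mid',(A+B)/2)
E
```

```text
(array([ 467.5557 , -408.63235], dtype=float32), array([0.18891205, 0.98199403], dtype=float32), np.float32(0.2699728)) 1.3807422
(array([ 533.4255 , -357.43433], dtype=float32), array([ 0.5575239, -0.8301609], dtype=float32), np.float32(0.2137654)) -0.9793962
(array([ 521.5178, -451.2566], dtype=float32), array([0.82577  , 0.5640069], dtype=float32), np.float32(0.17824072)) 0.5992302
ends [ 489.8789  -292.59286] [ 449.95255 -500.13617] heel [ 572.8769 -416.178 ] 148.86891 148.86023 211.34885 mid [ 469.9157 -396.3645]
```

Request:
{"fn": "send_rows", "kwargs": {
  "deltas": [
    [[0, 0, -0.097], [-4, 50, -50], 60],
    [[0, 0, -0.097], [-4, 50, -100], 60],
    [[0, 0, -0.097], [-4, 50, -150], 60],
    [[0, 0, -0.097], [-4, 50, -190], 60],
    [[0, 0, -0.097], [-4, 50, -220], 60],
    [[0, 0, -0.097], [-4, 50, -220], 60],
    [[0, 0, -0.097], [-4, 50, -220], 60],
    [[0, 0, -0.097], [-4, 50, -220], 60]
  ]
}}

```text
time_s: 8.0
tcp_pos: [477.0, -397.9, 86.9]
tool_rot: [3.137, 0.003, 1.382]
contact_force: [0.1, -0.1, -0.1]
grip_width: 59.8
finger_force: 0.0
```

Request:
{"fn": "send_rows", "kwargs": {
  "deltas": [
    [[0, 0, 0], [-1, 0, -40], 60],
    [[0, 0, 0], [-1, 0, -65], 60],
    [[0, 0, 0], [-1, 0, -80], 60],
    [[0, 0, 0], [-1, 0, -80], 60],
    [[0, 0, 0], [-1, 0, -80], 60]
  ]
}}

```text
time_s: 8.5
tcp_pos: [475.1, -398.1, 5.3]
tool_rot: [3.139, 0.002, 1.381]
contact_force: [0.3, -0.6, 0.2]
grip_width: 59.5
finger_force: 0.0
```

Request:
{"fn": "send_rows", "kwargs": {
  "deltas": [
    [[0, 0, 0], [0, 0, 0], 40],
    [[0, 0, 0], [0, 0, 0], 30],
    [[0, 0, 0], [0, 0, 0], 20],
    [[0, 0, 0], [0, 0, 0], 10],
    [[0, 0, 0], [0, 0, 0], 5],
    [[0, 0, 0], [0, 0, 0], 5],
    [[0, 0, 0], [0, 0, 0], 5],
    [[0, 0, 0], [0, 0, 0], 5],
    [[0, 0, 0], [0, 0, 0], 5]
  ],
  "force": 80
}}

```text
time_s: 9.4
tcp_pos: [474.6, -397.6, 4.5]
tool_rot: [3.14, 0.001, 1.381]
contact_force: [-0.2, 1.4, 6.0]
grip_width: 12.4
finger_force: 79.1
```

Request:
{"fn": "send_rows", "kwargs": {
  "deltas": [
    [[0, 0, 0], [0, 0, 30], 5],
    [[0, 0, 0], [0, 0, 80], 5],
    [[0, 0, 0], [0, 0, 130], 5],
    [[0, 0, 0], [0, 0, 155], 5],
    [[0, 0, 0], [0, 0, 155], 5],
    [[0, 0, -0.1], [6, 40, 155], 5],
    [[0, 0, -0.2], [12, 85, 155], 5],
    [[0, 0, -0.3], [20, 130, 155], 5],
    [[0, 0, -0.4], [26, 175, 155], 5],
    [[0, 0, -0.5], [32, 220, 155], 5],
    [[0, 0, -0.543], [38, 265, 155], 5],
    [[0, 0, -0.543], [45, 310, 155], 5],
    [[0, 0, -0.543], [52, 355, 155], 5],
    [[0, 0, -0.543], [59, 400, 155], 5],
    [[0, 0, -0.543], [65, 440, 155], 5],
    [[0, 0, -0.543], [69, 465, 155], 5],
    [[0, 0, -0.543], [70, 476, 155], 5],
    [[0, 0, -0.543], [70, 476, 155], 5],
    [[0, 0, -0.543], [70, 476, 155], 5]
  ]
}}

```text
time_s: 11.3
tcp_pos: [543.0, 78.2, 156.5]
tool_rot: [-3.14, 0.003, 0.838]
contact_force: [-0.1, -0.7, -2.5]
grip_width: 11.9
finger_force: 78.7
```

```bash
python3 - <<'E'
from h import *
d=shot('wrist','w6.png');o=manip.get_obs();print(o['tcp_pos'],o['tool_rot'],o['contact_force'],o['grip_width'])
E
```

```text
[543.26948711  77.85880635 157.00850067] [-3.14039693e+00  1.94321851e-03  8.36779353e-01] [ 0.00694616  0.33850317 -3.00402402] 11.901925743479875
```

View pics/w6.png

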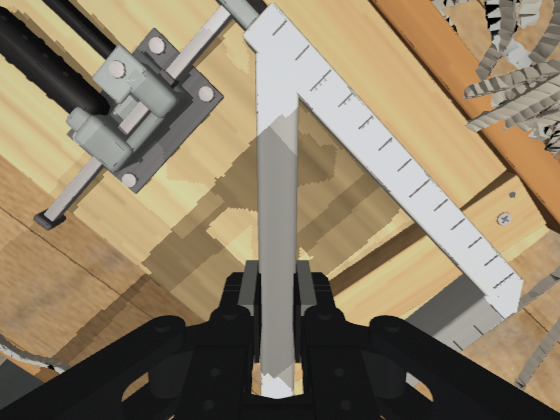

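The held square's rail leg runs from (273, 3) to the heel at about (521, 285), and the stud and rail are below it. I'll compute its pose in the hand and where the jaw is.

```bash
python3 - <<'E'
from h import *
d=dict(np.load('pics/wrist.npz'));c=d['color'].astype(int);E=d['extrinsics'];P=pts(d)
def ray(q,z):
    q=np.atleast_2d(np.array(q,float))
    r=np.stack([(q[:,0]-d['cx'])/d['fx'],(q[:,1]-d['cy'])/d['fy'],np.ones(len(q))],-1)@E[:3,:3].T
    return (E[:3,3]+r*((z-E[2,3])/r[:,2])[:,None])[:,:2]
m=(c.min(2)>120)&(P[...,2]>140)
q=[(np.nonzero(m[v])[0].max(),v) for v in range(20,265,4)]
W=ray(q,172).astype(np.float32);vx,vy,x,y=cv2.fitLine(W,cv2.DIST_HUBER,0,.3,.01,.01).ravel()
print('rail leg edge',x,y,'yaw',np.arctan(-vx/vy),np.median(abs((W-[x,y])@[-vy,vx])), 'top z',np.median(P[m][:,2]))
print('heel-ish, leg end',ray([(521,280),(515,312),(273,3),(245,38)],172))
t=manip.get_obs()['tcp_pos']; 
n=np.array([np.cos(.053),np.sin(.053)]);print('x dist TCP->edge',(np.array([x,y])-t[:2])@n)
d=shot('top');
E
```

```text
rail leg edge 615.08246 83.17683 yaw 0.05283542 0.07781051 top z 173.31836193327132
heel-ish, leg end [[618.01840329  20.86239693]
 [609.04103004  10.41038151]
 [611.15016155 152.68435118]
 [598.10069368 151.26502301]]
x dist TCP->edge 71.99385680866826
```

Request:
{"fn": "send_rows", "kwargs": {
  "deltas": [
    [[0, 0, 0], [0, 2, -40], 5],
    [[0, 0, 0], [0, 2, -75], 5],
    [[0, 0, 0], [0, 2, -100], 5],
    [[0, 0, 0], [0, 2, -115], 5],
    [[0, 0, 0], [0, 2, -125], 5],
    [[0, 0, 0], [0, 2, -131], 5],
    [[0, 0, 0], [0, 2, -131], 5],
    [[0, 0, 0], [0, 2, -131], 5]
  ]
}}

```text
time_s: 12.2
tcp_pos: [545.1, 80.9, 28.6]
tool_rot: [3.14, -0.002, 0.838]
contact_force: [0.4, 0.7, -3.3]
grip_width: 12.2
finger_force: 78.6
```

Request:
{"fn": "send_rows", "kwargs": {
  "deltas": [
    [[0, 0, 0], [2, -4, 0], 5],
    [[0, 0, 0], [4, -8, -1], 5],
    [[0, 0, 0], [6, -12, -2], 5],
    [[0, 0, 0], [7, -15, -2], 5],
    [[0, 0, 0], [8, -18, -2], 5],
    [[0, 0, 0], [8, -18, -2], 5],
    [[0, 0, 0], [8, -18, -2], 5],
    [[0, 0, 0], [8, -18, -2], 5]
  ]
}}

```text
time_s: 13.0
tcp_pos: [552.0, 62.8, 25.3]
tool_rot: [3.141, 0.0, 0.838]
contact_force: [-0.6, -0.1, -4.1]
grip_width: 12.2
finger_force: 78.7
```

```bash
python3 - <<'E'
from h import *
for i in range(3):
    d=shot('wrist');o=manip.get_obs();print(o['tcp_pos'],o['contact_force'],o['tool_rot'][2])
E
```

```text
[552.10354343  62.829001    25.34660648] [-0.07046882  0.88641899 -3.13214185] 0.8382681100897731
[552.14117814  62.83120489  25.39561886] [-0.033211    0.47569716 -2.35953742] 0.8382900438188219
[552.12829992  62.8392745   25.40361898] [-0.72171573 -0.3525697  -2.98071208] 0.8382457345780991
```

Request:
{"fn": "send_rows", "kwargs": {
  "deltas": [
    [[0, 0, 0], [0, -1, 0], 5],
    [[0, 0, 0], [0, -2, 0], 5],
    [[0, 0, 0], [0, -3, 0], 5],
    [[0, 0, 0], [0, -4, 0], 5],
    [[0, 0, 0], [0, -5, 0], 5],
    [[0, 0, 0], [0, -5, 0], 5],
    [[0, 0, 0], [0, -5, 0], 5]
  ]
}}

```text
time_s: 13.85
tcp_pos: [552.1, 57.8, 25.4]
tool_rot: [3.141, 0.0, 0.838]
contact_force: [0.8, 2.4, -3.1]
grip_width: 11.9
finger_force: 78.7
```

```bash
python3 - <<'E'
from h import *
d=shot('wrist','w7.png');o=manip.get_obs();print(o['tcp_pos'],o['contact_force'],o['tool_rot'][2])
E
```

```text
[552.0630971   57.80958775  25.35731738] [ 0.21354576  1.83313842 -3.72918439] 0.837871710805306
```

View pics/w7.png

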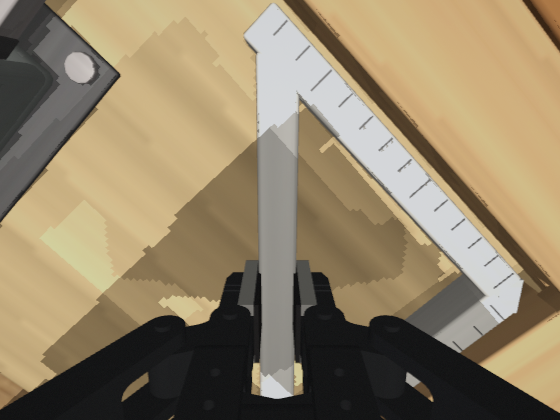

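The square lies parallel to the rail with a small gap. Its stud leg bears on the stud (about 2 N). I'll keep pushing in -y.

Request:
{"fn": "send_rows", "kwargs": {
  "deltas": [
    [[0, 0, 0], [0, -0.7, 0], 5],
    [[0, 0, 0], [0, -1.4, 0], 5],
    [[0, 0, 0], [0, -2, 0], 5],
    [[0, 0, 0], [0, -2, 0], 5],
    [[0, 0, 0], [0, -2, 0], 5]
  ]
}}

```text
time_s: 14.4
tcp_pos: [552.0, 55.9, 25.4]
tool_rot: [3.141, -0.0, 0.838]
contact_force: [0.7, 1.6, -3.5]
grip_width: 12.0
finger_force: 78.8
```

Request:
{"fn": "send_rows", "kwargs": {
  "deltas": [
    [[0, 0, 0], [0, -0.5, 0], 5],
    [[0, 0, 0], [0, -1, 0], 5],
    [[0, 0, 0], [0, -1, 0], 5],
    [[0, 0, 0], [0, -1, 0], 5]
  ]
}}

```text
time_s: 14.8
tcp_pos: [552.0, 54.9, 25.3]
tool_rot: [3.142, 0.0, 0.838]
contact_force: [1.8, 1.9, -2.9]
grip_width: 11.9
finger_force: 78.8
```

Request:
{"fn": "send_rows", "kwargs": {
  "deltas": [
    [[0, 0, 0], [0, -0.5, 0], 5],
    [[0, 0, 0], [0, -1, 0], 5],
    [[0, 0, 0], [0, -1, 0], 5],
    [[0, 0, 0], [0, -1, 0], 5]
  ]
}}

```text
time_s: 15.2
tcp_pos: [552.0, 53.9, 25.3]
tool_rot: [-3.142, 0.0, 0.838]
contact_force: [0.5, 2.3, -3.6]
grip_width: 12.0
finger_force: 78.8
```

Request:
{"fn": "send_rows", "kwargs": {
  "deltas": [
    [[0, 0, 0], [1, 0, 0], 5],
    [[0, 0, 0], [2, 0, 0], 5],
    [[0, 0, 0], [3, 0, 0], 5],
    [[0, 0, 0], [4, 0, 0], 5],
    [[0, 0, 0], [4, 0, 0], 5],
    [[0, 0, 0], [4, 0, 0], 5]
  ]
}}

```text
time_s: 15.8
tcp_pos: [556.1, 54.0, 25.3]
tool_rot: [3.142, -0.0, 0.838]
contact_force: [0.2, 2.1, -3.1]
grip_width: 11.8
finger_force: 78.7
```

Request:
{"fn": "send_rows", "kwargs": {
  "deltas": [
    [[0, 0, 0], [0.5, 0, 0], 5],
    [[0, 0, 0], [1, 0, 0], 5],
    [[0, 0, 0], [1, 0, 0], 5],
    [[0, 0, 0], [1, 0, 0], 5]
  ]
}}

```text
time_s: 16.2
tcp_pos: [557.1, 54.0, 25.4]
tool_rot: [3.142, -0.0, 0.838]
contact_force: [-0.6, 1.5, -3.3]
grip_width: 12.0
finger_force: 78.7
```

Request:
{"fn": "send_rows", "kwargs": {
  "deltas": [
    [[0, 0, 0], [0.5, 0, 0], 5],
    [[0, 0, 0], [1, 0, 0], 5],
    [[0, 0, 0], [1, 0, 0], 5],
    [[0, 0, 0], [1, 0, 0], 5]
  ]
}}

```text
time_s: 16.6
tcp_pos: [557.9, 54.0, 25.3]
tool_rot: [-3.141, 0.0, 0.838]
contact_force: [-2.2, 1.3, -2.6]
grip_width: 11.6
finger_force: 78.8
```

Request:
{"fn": "send_rows", "kwargs": {
  "deltas": [
    [[0, 0, 0], [0.5, 0, 0], 5],
    [[0, 0, 0], [1, 0, 0], 5],
    [[0, 0, 0], [1, 0, 0], 5],
    [[0, 0, 0], [1, 0, 0], 5]
  ]
}}

```text
time_s: 17.0
tcp_pos: [558.1, 53.9, 25.0]
tool_rot: [-3.14, 0.002, 0.838]
contact_force: [-5.7, 1.8, -0.7]
grip_width: 12.2
finger_force: 79.1
```

Request:
{"fn": "send_rows", "kwargs": {
  "deltas": [
    [[0, 0, 0], [0, -0.5, 0], 5],
    [[0, 0, 0], [0, -0.5, 0], 5],
    [[0, 0, 0], [0, -0.5, 0], 5]
  ]
}}

```text
time_s: 17.3
tcp_pos: [558.2, 53.8, 24.9]
tool_rot: [-3.14, 0.001, 0.838]
contact_force: [-4.1, 2.9, -0.9]
grip_width: 11.8
finger_force: 78.9
```

Request:
{"fn": "send_rows", "kwargs": {
  "deltas": [
    [[0, 0, 0], [0, -0.5, 0], 5],
    [[0, 0, 0], [0, -0.5, 0], 5],
    [[0, 0, 0], [0, -0.5, 0], 5]
  ]
}}

```text
time_s: 17.6
tcp_pos: [558.2, 53.3, 24.8]
tool_rot: [-3.14, 0.001, 0.838]
contact_force: [-3.5, 2.9, -2.9]
grip_width: 11.9
finger_force: 78.8
```

```bash
python3 - <<'E'
from h import *
d=shot('wrist','w8.png');o=manip.get_obs();print(o['tcp_pos'],o['contact_force'],o['moment'],o['tool_rot'])
c=d['color'][240:420,380:560];cv2.imwrite('pics/w8c.png',cv2.resize(c[:,:,::-1],(720,720),interpolation=cv2.INTER_NEAREST)[:600])
E
```

```text
[558.19538609  53.30920885  24.83215818] [-4.5259202   3.1139937  -2.56637107] [ 0.61801463  0.73086784 -0.02060526] [-3.13985526e+00  8.29023422e-04  8.38057399e-01]
```

View pics/w8c.png

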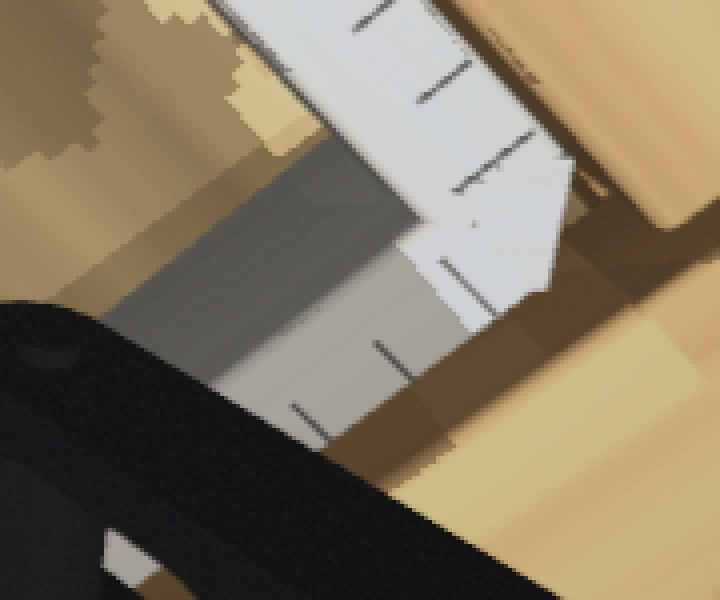

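```bash
python3 - <<'E'
from h import *
d=dict(np.load('pics/wrist.npz'));E=d['extrinsics'];P=pts(d)
def ray(q,z):
    q=np.atleast_2d(np.array(q,float))
    r=np.stack([(q[:,0]-d['cx'])/d['fx'],(q[:,1]-d['cy'])/d['fy'],np.ones(len(q))],-1)@E[:3,:3].T
    return (E[:3,3]+r*((z-E[2,3])/r[:,2])[:,None])[:,:2]
ang=lambda a:np.arctan2(*(a[1]-a[0])[::-1])
f=lambda p:[(380+x/4,240+y/4) for x,y in p]
print('z sq, stud, rail',[P[int(v),int(u)].round(1) for u,v in f([(460,220),(640,370),(660,130)])])
c=d['color'].astype(int).min(2)
s=ray(f([(395,487),(720,253)]),46);q=ray(f([(320,448),(495,315)]),40.5);r=ray(f([(435,0),(665,228)]),46);g=ray(f([(430,0),(572,160)]),40.5)
for n,a in zip(('stud','sq stud leg','rail','sq rail leg'),(s,q,r,g)): print(n,a.round(1).tolist(),ang(a))
print('cam',E[:3,3])
E
```

```text
z sq, stud, rail [array([622.4,  -1.8,  41.6]), array([625.8, -20.4,  48.3]), array([639.9,  -0.7,  47.5])]
stud [[601.5, -18.8], [637.9, -16.9]] 0.05248088805985733
sq stud leg [[598.1, -15.5], [619.4, -14.0]] 0.0709293259457907
rail [[632.0, 21.8], [635.5, -11.3]] -1.466764070074207
sq rail leg [[632.7, 18.3], [633.8, -4.4]] -1.5211813442911126
cam [609.83601926 107.34198541 168.94316329]
```

The stud leg still shows a gap of about 2–3 mm to the stud near the heel. I'll keep going until the y force climbs above the far-end value of about 2 N.

Request:
{"fn": "send_rows", "kwargs": {
  "deltas": [
    [[0, 0, 0], [0, -0.5, 0], 5],
    [[0, 0, 0], [0, -0.8, 0], 5],
    [[0, 0, 0], [0, -0.8, 0], 5],
    [[0, 0, 0], [0, -0.8, 0], 5]
  ]
}}

```text
time_s: 18.05
tcp_pos: [558.4, 52.2, 24.9]
tool_rot: [-3.141, 0.001, 0.838]
contact_force: [-3.7, 2.4, -3.4]
grip_width: 12.0
finger_force: 78.7
```

Request:
{"fn": "send_rows", "kwargs": {
  "deltas": [
    [[0, 0, 0], [0, -0.5, 0], 5],
    [[0, 0, 0], [0, -0.5, 0], 5],
    [[0, 0, 0], [0, -0.5, 0], 5],
    [[0, 0, 0], [0, -0.5, 0], 5]
  ]
}}

```text
time_s: 18.45
tcp_pos: [558.5, 51.7, 24.9]
tool_rot: [-3.141, 0.001, 0.838]
contact_force: [-4.2, 2.9, -2.7]
grip_width: 11.7
finger_force: 78.7
```

Request:
{"fn": "send_rows", "kwargs": {
  "deltas": [
    [[0, 0, 0], [0, -0.5, 0], 5],
    [[0, 0, 0], [0, -0.5, 0], 5],
    [[0, 0, 0], [0, -0.5, 0], 5],
    [[0, 0, 0], [0, -0.5, 0], 5]
  ]
}}

```text
time_s: 18.85
tcp_pos: [558.5, 51.2, 24.9]
tool_rot: [-3.141, 0.001, 0.838]
contact_force: [-4.1, 3.4, -4.1]
grip_width: 12.0
finger_force: 78.7
```

```bash
python3 - <<'E'
from h import *
for i in range(4):
    d=shot('wrist');o=manip.get_obs();print(o['tcp_pos'].round(2),o['contact_force'].round(2),o['moment'].round(3))
E
```

```text
[558.53  51.18  24.93] [-3.4   2.81 -3.4 ] [0.594 0.672 0.099]
[558.53  51.18  24.94] [-4.95  3.15 -4.13] [0.571 0.733 0.049]
[558.54  51.19  24.97] [-4.03  1.94 -3.52] [0.547 0.682 0.096]
[558.51  51.18  24.92] [-4.44  3.42 -3.52] [0.554 0.707 0.129]
```

Request:
{"fn": "send_rows", "kwargs": {
  "deltas": [
    [[0, 0, 0], [0, -0.5, 0], 5],
    [[0, 0, 0], [0, -0.5, 0], 5],
    [[0, 0, 0], [0, -0.5, 0], 5],
    [[0, 0, 0], [0, -0.5, 0], 5]
  ]
}}

```text
time_s: 19.45
tcp_pos: [558.6, 50.8, 25.0]
tool_rot: [-3.141, 0.001, 0.838]
contact_force: [-4.5, 3.0, -4.4]
grip_width: 12.1
finger_force: 78.7
```

```bash
cat > m.py <<'E'
from h import *
F=[]
for i in range(5):
    d=shot('wrist');o=manip.get_obs();F.append(np.r_[o['contact_force'],o['moment'],o['tcp_pos']])
print(np.mean(F,0).round(2),o['tool_rot'].round(4),o['time_s'])
E=d['extrinsics'];P=pts(d);c=d['color'].astype(int);Y=d['color'].max(2).astype(int)
def ray(q,z):
    q=np.atleast_2d(np.array(q,float))
    r=np.stack([(q[:,0]-d['cx'])/d['fx'],(q[:,1]-d['cy'])/d['fy'],np.ones(len(q))],-1)@E[:3,:3].T
    return (E[:3,3]+r*((z-E[2,3])/r[:,2])[:,None])[:,:2]
# stud top edge: along each column going down below square, strongest dark->bright step
q=[];g=[]
sat=cv2.cvtColor(d['color'],cv2.COLOR_RGB2HSV)[...,1].astype(int)
for u in range(470,504,2):
    v0=int(352-(u-460)*0.765)-8
    s=np.nonzero((sat[v0:v0+30,u]>70))[0]
    if len(s): v1=v0+s[0]; g.append((u,v1)); q.append((u,v1+2+np.diff(cv2.blur(d['color'][...,0],(3,3))[v1+2:v1+45,u].astype(int)).argmax()))
for n,p,z in(('stud top',q,46),('leg top',g,40.5)):
    W=ray(p,z).astype(np.float32);vx,vy,x,y=cv2.fitLine(W,cv2.DIST_HUBER,0,.3,.01,.01).ravel()
    print(n,len(p),'y at x=610:',y+(610-x)*vy/vx,'ang',np.arctan(vy/vx),np.median(abs((W-[x,y])@[-vy,vx])))
E
python3 m.py
```

```text
[-3.9700e+00  3.4000e+00 -3.5500e+00  5.9000e-01  6.8000e-01  1.0000e-01
  5.5857e+02  5.0750e+01  2.4980e+01] [-3.1408e+00  5.0000e-04  8.3800e-01] 19.7
stud top 17 y at x=610: -18.071163 ang 0.03607359 0.5493235
leg top 17 y at x=610: -17.669794 ang 0.06793451 0.09033819
```

Request:
{"fn": "send_rows", "kwargs": {
  "deltas": [
    [[0, 0, 0], [0, -0.5, 0], 5],
    [[0, 0, 0], [0, -0.5, 0], 5],
    [[0, 0, 0], [0, -0.5, 0], 5],
    [[0, 0, 0], [0, -0.5, 0], 5]
  ]
}}

```text
time_s: 20.1
tcp_pos: [558.6, 50.7, 25.0]
tool_rot: [-3.14, -0.0, 0.838]
contact_force: [-3.5, 4.9, -3.9]
grip_width: 11.9
finger_force: 78.7
```

```bash
python3 m.py
```

```text
[-3.2000e+00  4.8200e+00 -3.9200e+00  8.7000e-01  7.3000e-01  9.0000e-02
  5.5858e+02  5.0700e+01  2.4990e+01] [-3.1402e+00 -1.0000e-04  8.3780e-01] 20.35
stud top 17 y at x=610: -19.152458 ang -0.09848541 1.101415
leg top 17 y at x=610: -17.702143 ang 0.056892492 0.08991248
```

Request:
{"fn": "send_rows", "kwargs": {
  "deltas": [
    [[0, 0, 0], [0, -0.5, 0], 5],
    [[0, 0, 0], [0, -0.5, 0], 5],
    [[0, 0, 0], [0, -0.5, 0], 5],
    [[0, 0, 0], [0, -0.5, 0], 5]
  ]
}}

```text
time_s: 20.75
tcp_pos: [558.6, 50.6, 25.0]
tool_rot: [-3.14, -0.001, 0.838]
contact_force: [-3.9, 6.5, -3.3]
grip_width: 11.8
finger_force: 78.7
```

```bash
python3 m.py
```

```text
[-4.0700e+00  6.6100e+00 -3.5500e+00  1.1500e+00  7.3000e-01  1.2000e-01
  5.5858e+02  5.0640e+01  2.5030e+01] [-3.1397e+00 -8.0000e-04  8.3770e-01] 21.0
stud top 17 y at x=610: -18.121187 ang -0.02548401 0.5172344
leg top 17 y at x=610: -17.755978 ang 0.06747612 0.090170875
```

The square has stopped at y = 50.7 with the force climbing from 3.4 to 6.6 N, so it is flush on the stud. A little more push on the rail, then a last check.

Request:
{"fn": "send_rows", "kwargs": {
  "deltas": [
    [[0, 0, 0], [0.5, 0.1, 0], 5],
    [[0, 0, 0], [1, 0.1, 0], 5],
    [[0, 0, 0], [1, 0.1, 0], 5],
    [[0, 0, 0], [1, 0.1, 0], 5],
    [[0, 0, 0], [1, 0.1, 0], 5]
  ]
}}

```text
time_s: 21.5
tcp_pos: [558.8, 50.5, 24.9]
tool_rot: [-3.139, 0.001, 0.838]
contact_force: [-6.8, 4.9, -2.0]
grip_width: 12.2
finger_force: 79.0
```

```bash
python3 m.py; python3 - <<'E'
from h import *
d=shot('scene');t=shot('top')
a=cv2.resize(t['color'][150:240,190:320],(780,540),interpolation=cv2.INTER_CUBIC)
b=cv2.resize(d['color'][140:240,190:340],(780,520),interpolation=cv2.INTER_CUBIC)
o=np.vstack([a,b]);cv2.imwrite('pics/fin.png',cv2.resize(o,(440,600))[:,:,::-1])
E
```

```text
[-7.1100e+00  5.4400e+00 -1.2700e+00  1.0100e+00  1.0800e+00  1.6000e-01
  5.5877e+02  5.0520e+01  2.4920e+01] [-3.1385e+00  1.1000e-03  8.3810e-01] 21.75
stud top 17 y at x=610: -19.687859 ang -0.20502445 0.4780646
leg top 17 y at x=610: -17.697147 ang 0.059172817 0.089855395
```

View pics/fin.png

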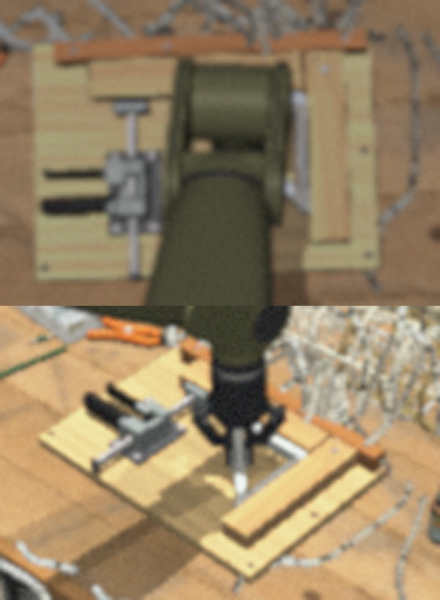

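The top and scene views show the square in the corner, the stud parallel to the board's edge, the trigger released and the jaw on the rail. I'll check the stud's angle numerically.

```bash
python3 - <<'E'
from h import *
from scipy.ndimage import gaussian_filter1d as gf
for _ in range(1):
    ims=[shot('top') for _ in range(6)]
d=ims[0];I=np.mean([i['color'] for i in ims],0);E=d['extrinsics']
def ray(q,z):
    q=np.array(q,float)
    r=np.stack([(q[:,0]-d['cx'])/d['fx'],(q[:,1]-d['cy'])/d['fy'],np.ones(len(q))],-1)@E[:3,:3].T
    return (E[:3,3]+r*((z-E[2,3])/r[:,2])[:,None])[:,:2]
s=130/440
def edge(name,p0,p1,z,w=4):
    for ch in range(3):
        q=[];n=24
        for t in np.linspace(.08,.92,n):
            x=190+(p0[0]+t*(p1[0]-p0[0]))*s;y=150+(p0[1]+t*(p1[1]-p0[1]))*90/305.7
            v=int(round(y));xs=np.arange(int(x)-w,int(x)+w+1)
            g=np.abs(np.gradient(gf(I[v,:,ch],.6)))[xs];k=g.argmax()
            k0=slice(max(k-1,0),k+2);q.append(((xs[k0]*g[k0]).sum()/g[k0].sum(),v))
        W=ray(q,z).astype(np.float32);vx,vy,x,y=cv2.fitLine(W,cv2.DIST_HUBER,0,.5,.01,.01).ravel()
        print(name,ch,'ang',round(float(np.arctan(vy/vx)),4),'res',round(float(np.median(abs((W-[x,y])@[-vy,vx]))),2))
edge('stud outer',(341,60),(350,238),46);edge('stud inner',(307,60),(312,238),46);edge('board right',(367,50),(380,265),18);edge('board left',(34,50),(38,275),18)
E
```

```text
stud outer 0 ang 0.0518 res 0.93
stud outer 1 ang 0.048 res 1.35
stud outer 2 ang 0.0484 res 1.67
stud inner 0 ang 0.1583 res 2.6
stud inner 1 ang 0.0981 res 2.22
stud inner 2 ang 0.0687 res 1.17
board right 0 ang 0.0565 res 0.99
board right 1 ang 0.0577 res 0.85
board right 2 ang 0.0647 res 1.13
board left 0 ang 0.0634 res 0.9
board left 1 ang 0.0686 res 0.88
board left 2 ang 0.0711 res 0.99
```

```bash
python3 -c "
from plant import *
o=manip.get_obs();print(o['contact_force'],o['time_s']);print(hand_in())"
```

```text
[-7.12066813  5.24425557 -1.35116905] 22.15
the job is handed in; nothing more can be done
None
```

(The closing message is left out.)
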